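# Reassemble a three-ball check-valve block

## Task

Put the pump's check-valve block back together: pick the three steel balls, and only those, out of the kit tray and set each one in the brass seat of its own size on the valve block, so that it lies at rest in the seat's dimple. When all three lie in their seats, lay the dark steel keeper over the two guide posts so that it rests flat on both post shoulders and shuts the balls in. Leave the plug and the poppet standing in the tray where they are.

Things in the scene. Friction and masses are not known exactly. Their poses are not given: they have to be found in the camera images.
- ball_large: the large valve ball: plain bright steel sphere 40 mm in diameter, 0.26 kg. Its origin is its centre (its axes mean nothing, it rolls). It starts in one of the five shallow pockets (16 mm wide) of the grey kit tray, centre 26 mm above the bench.
- ball_medium: the medium valve ball: plain bright steel sphere 32 mm in diameter, 0.13 kg. Its origin is its centre (its axes mean nothing, it rolls). It starts in one of the five shallow pockets (16 mm wide) of the grey kit tray, centre 22 mm above the bench.
- ball_small: the small valve ball: plain bright steel sphere 26 mm in diameter, 0.07 kg. Its origin is its centre (its axes mean nothing, it rolls). It starts in one of the five shallow pockets (16 mm wide) of the grey kit tray, centre 18 mm above the bench.
- seat_large: the large valve seat, fixed: upright brass ring on the valve block, outside 32 mm (39 mm over a 3 mm collar at its foot), rim 8 mm above its foot, conical dimple 29 mm wide at the rim. Origin: on its axis at its foot, 20 mm above the bench, z up. The 40 mm ball at home in it has its centre 22 mm above this origin, so 42 mm above the bench.
- seat_medium: the medium valve seat, fixed: upright brass ring on the valve block, outside 27 mm (34 mm over a 3 mm collar at its foot), rim 15 mm above its foot, conical dimple 24 mm wide at the rim. Origin: on its axis at its foot, 20 mm above the bench, z up. The 32 mm ball at home in it has its centre 26 mm above this origin, so 46 mm above the bench.
- seat_small: the small valve seat, fixed: upright brass ring on the valve block, outside 24 mm (31 mm over a 3 mm collar at its foot), rim 20 mm above its foot, conical dimple 21 mm wide at the rim. Origin: on its axis at its foot, 20 mm above the bench, z up. The 26 mm ball at home in it has its centre 29 mm above this origin, so 49 mm above the bench.
- valve_block: fixed aluminium block 230 x 64 x 20 mm, long axis x, origin under its centre at bench level. Seats on its x axis at -52, 0, +52 mm in any order. Steel posts at x = -94, +94 mm, y = 0: 20 mm thick (26 at the foot) to a shoulder at z 65 mm, then a 10 mm pin, straight for 10 mm, tapered to a 3 mm tip at z 82 mm. Right balls' tops are at z 62 mm; a ball in too small a seat holds the keeper up.
- keeper: loose dark steel bar 214 x 50 x 8 mm, 0.35 kg, flat on the bench; long axis x, origin at the centre of its underside, z up. 15 mm holes for the pins at x = -94, +94 mm, y = 0. Grip its middle rib: 14 mm thick (y), 70 mm long (x), z 8 to 30 mm; a lower rib (12 mm thick, to z 16 mm) runs on to x = -65, +65 mm. Either way round fits; fitted, its origin is 65 mm above the bench.
- plug: not needed: flat-topped round steel plug, 33 mm in diameter, 25 mm high, with a round recess 14 mm wide in its top; stands upright in the kit tray. Origin: centre of its underside, 8 mm above the bench. (Kit tray: grey, fixed, 250 x 60 mm, floor 8 mm and rim 12 mm above the bench; five pockets in a row at 48 mm pitch on its long axis hold balls, plug and poppet in any order.)
- poppet: not needed: steel poppet valve, a disc 38 mm in diameter standing in the kit tray with a 9 mm stem pointing up, 34 mm high in all. Origin: centre of its underside, 8 mm above the bench.

How it is judged:
By the outcome, as a careful person would: the job done as asked, in the order asked, and still so for the second after the job is handed in, with the robot touching nothing.
It also fails if it takes over 122 s, if anything falls off the work surface, if the arm or the gripper's body presses on something with over 40 N, if the wrist force passes 120 N, or if a joint passes its speed limit or range.

## Robot

A 7-joint arm with a two-finger parallel gripper is mounted at the origin on a cart in front of the work surface, level with it; the furniture and walls round the work are solid. World frame = base frame: x ahead of the robot, y to its left, z up, the work surface at z = 0. Lengths are in m, angles in rad, forces in N, time in s.
With the tool pointing down it reaches from about 0.4 to 0.85 m from the base axis. Payload 4.4 kg.
Tool frame: the origin (TCP) lies midway between the tips of the shut fingers; the grasp point (between the pads) lies 19 mm behind it; z points along the fingers, y is the line along which they close (so a half turn about z gives the same grasp; the last joint's range is limited). The gripper opens to 94 mm and grips with 3 to 60 N. Pads are 16 mm wide; open, the fingers measure 119 mm over their backs; the gripper's body (75 mm by 177 mm) begins 78 mm behind the grasp point.
Start: joints at [1.226, 0.628, 0.038, 1.517, -0.027, 0.996, -0.02], TCP at [0.179, -0.625, 0.205] pointing down, gripper open.
Joint ranges: [-3.06, 3.06], [-0.37, 2.12], [-1.25, 1.32], [0.18, 2.47], [-1.1, 4.24], [0.23, 1.98], [-2.94, 2.94]. Speed limits (rad/s): [2.57, 2.57, 3.14, 3.14, 3.14, 3.14, 3.14].

## Interface

Orientations are given as a unit quaternion [x, y, z, w].
In Python, from plant import * gives the robot as it stands.
- The arm moves only by the shell command python3 -m handwheel 'ROWS' [FORCE]. ROWS is text: rows parted by semicolons, each of 5 numbers parted by spaces: the shift along the tool's x, y, z in units of 30 mm (1.0 is 30 mm), then the turn about the tool's z in units of 6 degrees (1.0 is 6 degrees), then the closure in counts, from 0 (fully open) to 255 (shut). A call has 1 to 12 rows; each row is the pose to reach, as a shift and turn from the pose commanded when the call began, along the tool's axes at that moment; what a row does not reach only later rows make up. A row lasts 1/10 s, in which the tool goes at most 50 mm and 8.59 degrees, less where a joint would pass 70% of its speed; a pose out of reach is approached as far as the arm can. A call with a gripper value outside its range is refused whole. The fingers move at their own pace and stop on an object; FORCE is the grip in N (left out, the last holds). Time passes only in rows, so rows that repeat a pose let the fingers close. It gives the time, the measured TCP pose, the force, the opening and the grip force at its end, in the units of the state.
- sense(): the state, without advancing time (a new reading comes with each control period).
- read_camera(name): name is "scene" or "top"; returns the picture (400x640x3 uint8, red, green, blue); there is no depth.
- get_calibration(name): a dict with "camera_matrix" (3x3 intrinsics, pixels), "rvec" (rotation vector, rad) and "tvec" (3), from world to camera coordinates, as OpenCV has them. Camera axes: x right, y down, z forward; pixel columns grow to the right and rows downward; lengths in m; the calibration is good to about 2 mm. A picture is of the moment at which its call begins. get_calibration takes no time and is no camera call.
- sign_off(): hands the job in; it is judged then, once.
Trained networks look in the newest picture that a camera, given by its name, has taken for a name from the list of things; names that differ only in an ending like _2 or _b are one class to them, and where a whole thing is asked for, a point or a joint stands for the part that bears it (a point fixed in the world has none). Each returns a list of dicts, best first, with "confidence" (0 to 1); they miss things now and then, are a little off and sometimes report something else, mostly with a low value. They report only what shows in the picture. A call takes as long as a camera call.
- find_in(camera, target): "point" ([row, column] in pixels, amid what is visible of it).
The state is a dict: "t": time; "joints": joint angles; "qd": joint speeds; "effort": joint torques, N m; "eef_pos": TCP position; "eef_rot": TCP orientation; "ft_force": force on the tool from outside, world axes, zero at the start; "torque": the same for the moment, N m; "grip_width": finger opening in m; "finger_force": force on a finger pad.
Only numpy, scipy, OpenCV 4.12 (cv2) and the standard library are available. Lean on these libraries where they do the work, as an engineer would, in place of code of your own. Each camera call takes 0.05 s, during which the arm holds its last target. There are 200 camera calls.

## Working session

There is one attempt and no reset: what is moved stays moved. The work goes in short steps, Python scripts to look and compute and a shell command to move; the robot and the scene stay as the last step left them, time stands still between calls to the robot, and variables do not carry over. Pictures are saved under pics/ and viewed, at most 14 in all, crops included, and the job is handed in when it is done.

```bash
ls; mkdir -p pics; cat > h.py <<'E'
from plant import *
import numpy as np, cv2
from scipy.spatial.transform import Rotation as R
def ray(cam,px,z):
    c=get_calibration(cam);K=np.array(c["camera_matrix"]);Rm=cv2.Rodrigues(np.array(c["rvec"],float))[0];t=np.array(c["tvec"],float).ravel()
    o=-Rm.T@t; d=Rm.T@np.linalg.inv(K)@np.array([px[1],px[0],1.]);return o+d*(z-o[2])/d[2]
def proj(cam,p):
    c=get_calibration(cam);return cv2.projectPoints(np.array(p,float).reshape(-1,3),np.array(c["rvec"],float),np.array(c["tvec"],float),np.array(c["camera_matrix"],float),None)[0].reshape(-1,2)
def snap(cam,name):
    im=read_camera(cam);cv2.imwrite(f"pics/{name}.png",cv2.cvtColor(im,cv2.COLOR_RGB2BGR));return im
def rel(p):
    "shift in tool units from current tcp to world p"
    s=sense();return np.round(R.from_quat(s["eef_rot"]).inv().apply(np.array(p)-s["eef_pos"])/0.03,3)
E
python3 - <<'E'
from h import *
np.set_printoptions(precision=4,suppress=True)
Z=dict(ball_large=.026,ball_medium=.022,ball_small=.018,seat_large=.028,seat_medium=.035,seat_small=.04,valve_block=.02,keeper=.015,plug=.033,poppet=.02)
for cam in("top","scene"):
    snap(cam,cam+"0")
    for k,z in Z.items():
        print(cam,k,[(np.round(d["point"]),round(d["confidence"],2),ray(cam,d["point"],z)[:2]) for d in find_in(cam,k)[:2]])
s=sense();print(s["t"],s["eef_pos"],s["eef_rot"],R.from_quat(s["eef_rot"]).as_matrix(),s["grip_width"])
E
```

```text
pics
top ball_large [(array([186., 410.]), 0.83, array([ 0.5733, -0.2927]))]
top ball_medium [(array([254., 414.]), 0.72, array([ 0.4324, -0.2973]))]
top ball_small [(array([165., 403.]), 0.68, array([ 0.6196, -0.281 ])), (array([210., 408.]), 0.57, array([ 0.5244, -0.289 ]))]
top seat_large [(array([192., 239.]), 0.84, array([0.5627, 0.0664]))]
top seat_medium [(array([240., 239.]), 0.54, array([0.4614, 0.0611])), (array([216., 318.]), 0.21, array([ 0.51  , -0.1004]))]
top seat_small [(array([216., 240.]), 0.71, array([0.5114, 0.0608]))]
top valve_block [(array([224., 240.]), 0.8, array([0.4946, 0.0632]))]
top keeper [(array([218., 319.]), 0.94, array([ 0.5083, -0.1015]))]
top plug [(array([235., 409.]), 0.48, array([ 0.4705, -0.2857])), (array([185., 410.]), 0.18, array([ 0.5747, -0.2918]))]
top poppet []
scene ball_large [(array([226., 386.]), 0.53, array([ 0.5691, -0.2919]))]
scene ball_medium [(array([262., 345.]), 0.55, array([ 0.4323, -0.2822]))]
scene ball_small [(array([238., 374.]), 0.62, array([ 0.5291, -0.2875]))]
scene seat_large [(array([168., 270.]), 0.54, array([0.5652, 0.0663]))]
scene seat_medium [(array([184., 242.]), 0.55, array([0.4626, 0.057 ]))]
scene seat_small [(array([175., 256.]), 0.56, array([0.5079, 0.0542]))]
scene valve_block [(array([189., 254.]), 0.68, array([0.48 , 0.036]))]
scene keeper [(array([213., 301.]), 0.9, array([ 0.4928, -0.1112]))]
scene plug [(array([169., 267.]), 0.71, array([0.551 , 0.0625])), (array([253., 360.]), 0.57, array([ 0.4626, -0.2965]))]
scene poppet [(array([239., 373.]), 0.74, array([ 0.525 , -0.2887])), (array([216., 401.]), 0.44, array([ 0.6268, -0.2971]))]
1.1 [ 0.1789 -0.6249  0.2055] [0.9903 0.1389 0.     0.    ] [[ 0.9614  0.2751  0.0001]
 [ 0.2751 -0.9614 -0.    ]
 [ 0.0001  0.0001 -1.    ]] 0.09414550762135775
```

View pics/top0.png

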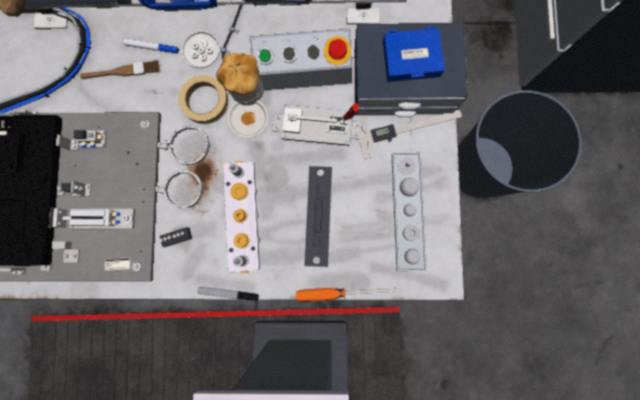

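View pics/scene0.png

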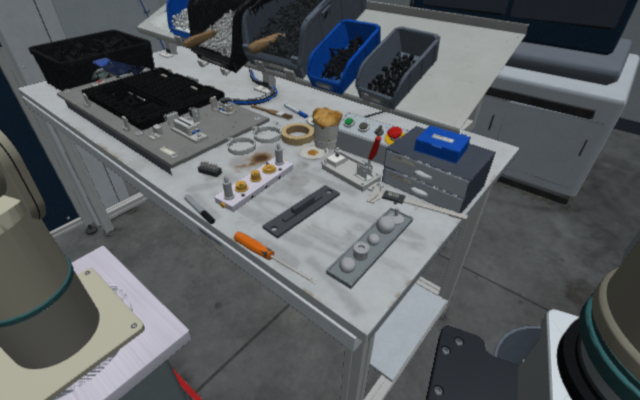

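```bash
python3 - <<'E'
import cv2,numpy as np
a=cv2.imread("pics/top0.png")
c=cv2.resize(a[145:280,385:435],None,fx=4.4,fy=4.4,interpolation=cv2.INTER_CUBIC)
b=cv2.resize(a[145:280,215:265],None,fx=4.4,fy=4.4,interpolation=cv2.INTER_CUBIC)
k=cv2.resize(a[145:280,295:340],None,fx=4.4,fy=4.4,interpolation=cv2.INTER_CUBIC)
cv2.imwrite("pics/c1.png",np.hstack([b,k,c]))
s=cv2.imread("pics/scene0.png")
cv2.imwrite("pics/c2.png",cv2.resize(s[135:290,210:420],None,fx=3.8,fy=3.8,interpolation=cv2.INTER_CUBIC))
E
```

```text
(no output)
```

View pics/c1.png

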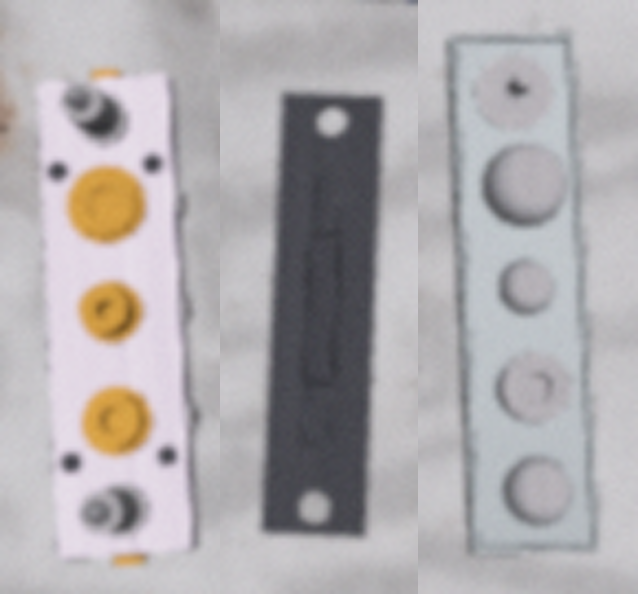

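View pics/c2.png

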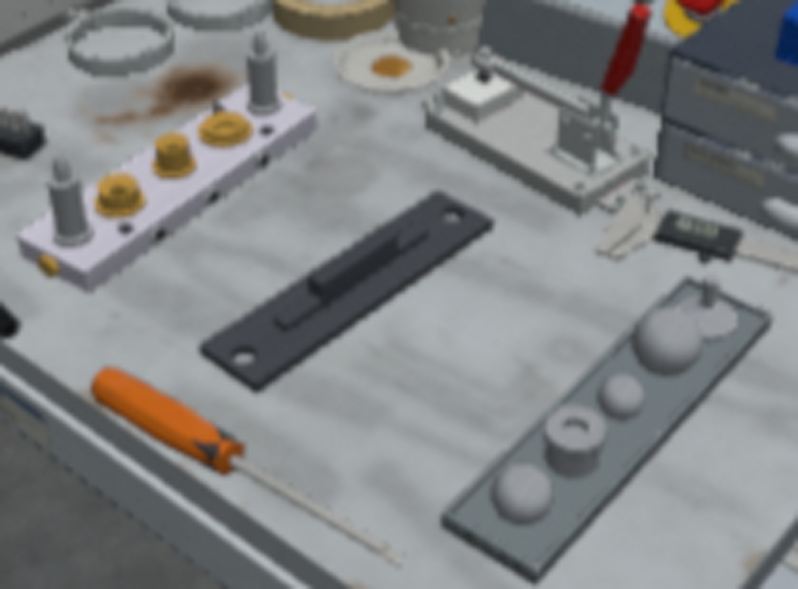

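```bash
python3 - <<'E'
from h import *
np.set_printoptions(precision=4,suppress=True)
a=cv2.imread("pics/top0.png");hsv=cv2.cvtColor(a,cv2.COLOR_BGR2HSV);g=cv2.cvtColor(a,cv2.COLOR_BGR2GRAY)
def big(m,r0,r1,c0,c1):
    z=np.zeros(m.shape,np.uint8);z[r0:r1,c0:c1]=m[r0:r1,c0:c1]
    n,l,st,ce=cv2.connectedComponentsWithStats(z);i=1+np.argmax(st[1:,4]);return (l==i).astype(np.uint8)
def rect(m,z,cam="top"):
    c=max(cv2.findContours(m,cv2.RETR_EXTERNAL,cv2.CHAIN_APPROX_NONE)[0],key=len).reshape(-1,2)
    w=np.array([ray(cam,(p[1],p[0]),z)[:2] for p in c],np.float32)
    (cx,cy),(l,s),_=r=cv2.minAreaRect(w);b=cv2.boxPoints(r);e=[b[1]-b[0],b[2]-b[1]];e=max(e,key=np.linalg.norm);e=e*np.sign(e[0])
    return cx,cy,max(l,s),min(l,s),np.degrees(np.arctan2(e[1],e[0]))
mk=big((g<110).astype(np.uint8),155,275,298,338);print("keeper",rect(mk,.008))
f=mk.copy();n,l,st,ce=cv2.connectedComponentsWithStats(1-mk[160:272,300:336])
for i in range(1,n):
    if 8<st[i,4]<60: print(" hole",ray("top",(ce[i][1]+160,ce[i][0]+300),.004)[:2],st[i,4])
h,s,v=cv2.split(hsv)
y=((h>12)&(h<30)&(s>120)).astype(np.uint8)
n,l,st,ce=cv2.connectedComponentsWithStats(y[150:280,220:265])
for i in range(1,n):
    if st[i,4]>15: print("brass",st[i,4],ce[i]+[220,150],[ray("top",(ce[i][1]+150,ce[i][0]+220),z)[:2] for z in(.024,.035,.04)])
print("block pix",a[205,232],"bg",a[205,270],"tray",a[222,402],"bg",a[222,440])
b=a.astype(int)
mb=big(((b[...,0]+b[...,2]-2*b[...,1]>16)).astype(np.uint8),155,280,218,266);print("block",rect(mb,.02),mb.sum())
c=get_calibration("top");Rm=cv2.Rodrigues(np.array(c["rvec"],float))[0];print("cam",-Rm.T@np.ravel(c["tvec"]))
mt=big((b[...,0]-b[...,2]>4).astype(np.uint8),148,275,388,430);print("tray",rect(mt,.010),mt.sum())
cv2.imwrite("pics/m.png",np.hstack([x[145:285,215:435]*255 for x in (mk,mb,mt)]))
E
```

```text
keeper (0.5142497420310974, -0.09924968332052231, 0.21085187792778015, 0.04766567796468735, np.float32(-2.5770113))
 hole [ 0.6083 -0.1036] 41
 hole [ 0.4203 -0.095 ] 46
brass 211 [238.6256 191.0758] [array([0.5648, 0.0677]), array([0.5632, 0.0652]), array([0.5624, 0.064 ])]
brass 125 [239.816 215.44 ] [array([0.5132, 0.064 ]), array([0.5122, 0.0615]), array([0.5118, 0.0603])]
brass 167 [241.1497 240.3114] [array([0.4613, 0.06  ]), array([0.4609, 0.0575]), array([0.4608, 0.0564])]
block pix [229 216 227] bg [176 173 177] tray [199 194 187] bg [180 178 181]
block (0.513309121131897, 0.06314610689878464, 0.22938625514507294, 0.06499649584293365, np.float32(4.207136)) 2269
cam [ 0.4367 -0.1319  0.8836]
tray (0.5246296525001526, -0.2909422218799591, 0.2538760006427765, 0.06312575191259384, np.float32(1.2048204)) 2643
```

View pics/m.png

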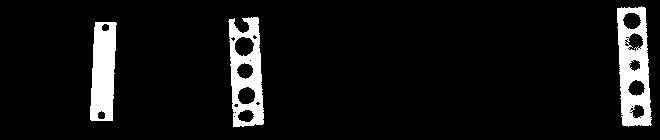

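```bash
python3 - <<'E'
from h import *
print(rel([.5726,-.2899,.16]))
E
```

```text
[15.689 -7.126  1.518]
```

```bash
python3 -m handwheel '1.4 -0.65 0 0.3 0; 2.8 -1.3 0 0.6 0; 4.2 -1.9 0 0.9 0; 5.6 -2.6 0 1.2 0; 7 -3.2 0 1.5 0; 8.4 -3.8 0 1.8 0; 9.8 -4.5 0.2 2 0; 11.2 -5.1 0.4 2.2 0; 12.6 -5.75 0.7 2.46 0; 14 -6.4 1 2.46 0; 15 -6.85 1.3 2.46 0; 15.69 -7.13 1.52 2.46 0' 12
python3 - <<'E'
from h import *
s=sense();print(s["t"],s["eef_pos"],R.from_quat(s["eef_rot"]).as_euler("xyz",degrees=True),s["joints"],s["ft_force"])
snap("scene","s1")
print(rel([.5726,-.2899,.014]))
E
```

```text
t: 2.3
eef_pos: [0.575, -0.2862, 0.1592]
eef_rot: [1.0, 0.013, 0.0, -0.001]
ft_force: [-0.1, 1.1, -0.1]
grip_width: 0.094
finger_force: 0.0
2.3 [ 0.57496295 -0.28623608  0.15920212] [-1.79910177e+02 -3.38700210e-02  1.43697032e+00] [ 0.35866721  0.66809192  0.10188719  1.58988962 -0.08345608  0.88801842
 -1.0542192 ] [-0.12795052  1.11024514 -0.14150971]
[-0.176  0.244  4.801]
```

```bash
python3 -m handwheel '0 0 0.5 0 0; 0 0 1.5 0 0; 0 0 2.5 0 0; 0 0 3 0 0;0 0 3 0 0;0 0 3 0 0' 
python3 - <<'E'
from h import *
s=sense();print(s["t"],s["eef_pos"],R.from_quat(s["eef_rot"]).as_euler("xyz",degrees=True),s["ft_force"])
snap("scene","s2");im=cv2.imread("pics/s2.png")
cv2.imwrite("pics/s2c.png",cv2.resize(im[130:300,310:460],None,fx=3.5,fy=3.5,interpolation=cv2.INTER_CUBIC))
print(rel([.5726,-.2899,.0145]))
E
```

```text
t: 2.95
eef_pos: [0.5729, -0.2904, 0.0707]
eef_rot: [1.0, 0.01, 0.0, 0.0]
ft_force: [0.4, 0.4, -0.3]
grip_width: 0.0939
finger_force: 0.0
2.95 [ 0.57293201 -0.29043405  0.0706658 ] [ 1.79964378e+02 -5.13577930e-02  1.18566191e+00] [ 0.38904809  0.44869108 -0.33749923]
[-0.032 -0.025  1.893]
```

View pics/s2c.png

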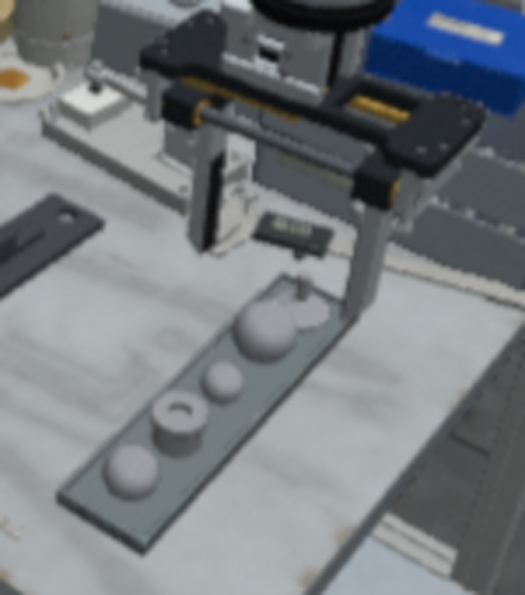

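```bash
python3 -m handwheel '0 0 1 0 0; 0 0 1.6 0 0; 0 0 1.85 0 0; 0 0 1.85 0 0; 0 0 1.85 0 120; 0 0 1.85 0 190;0 0 1.85 0 200; 0 0 1.85 0 200; 0 0 1.85 0 200; 0 0 1.85 0 200;0 0 1.85 0 200;0 0 1.85 0 200' 20

```

```text
t: 4.2
eef_pos: [0.5726, -0.2889, 0.0144]
eef_rot: [1.0, 0.011, -0.0, -0.001]
ft_force: [-0.4, 2.8, 2.0]
grip_width: 0.0392
finger_force: 20.0
```

```bash
python3 -m handwheel '0 0 -0.5 0 200; 0 0 -1.5 0 200; 0 0 -2.8 0 200; 0 -0.7 -4 0 200; 0 -2 -4 0 200; 0 -3.4 -4 0 200; 0 -4.8 -4 -0.2 200; 0 -6.2 -4 -0.5 200; 0 -7.6 -4 -0.5 200; 0 -9 -4 -0.5 200; 0 -10.4 -4 -0.5 200; 0 -11.2 -4 -0.5 200'
python3 -m handwheel '0 -0.4 0 0 200; 0 -0.7 0 0 200; 0 -0.7 0 0 200;0 -0.7 0 0 200;0 -0.7 0 0 200'
python3 - <<'E'
from h import *
s=sense();print(s["t"],s["eef_pos"],R.from_quat(s["eef_rot"]).as_euler("xyz",degrees=True),s["ft_force"])
im=snap("top","t3");snap("scene","s3")
print(rel([.5652,.0669,.031]))
a=cv2.imread("pics/t3.png")[130:290,190:300];b=cv2.imread("pics/s3.png")[90:250,180:340]
cv2.imwrite("pics/p3.png",np.hstack([cv2.resize(x,None,fx=2.9,fy=2.9,interpolation=cv2.INTER_CUBIC) for x in(a,b)]))
E
```

```text
t: 5.4
eef_pos: [0.5651, 0.0507, 0.1351]
eef_rot: [0.999, 0.039, 0.0, -0.001]
ft_force: [0.6, -0.0, -3.2]
grip_width: 0.0392
finger_force: 20.0
t: 5.9
eef_pos: [0.5641, 0.065, 0.1344]
eef_rot: [0.999, 0.035, 0.0, 0.001]
ft_force: [0.2, -0.4, -2.9]
grip_width: 0.0391
finger_force: 20.0
5.9 [0.56410785 0.06503399 0.13443548] [ 1.79940359e+02 -3.19610638e-03  4.05688042e+00] [ 0.23019379 -0.36746754 -2.93419366]
[ 0.042 -0.041  3.447]
```

View pics/p3.png

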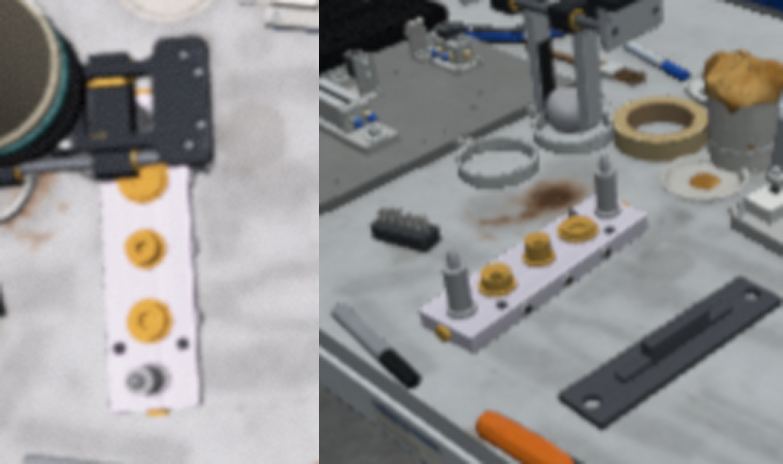

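```bash
python3 -m handwheel '0.04 -0.04 1 0 200; 0.04 -0.04 2 0 200; 0.04 -0.04 2.8 0 200; 0.04 -0.04 3.2 0 200; 0.04 -0.04 3.42 0 200; 0.04 -0.04 3.45 0 200; 0.04 -0.04 3.45 0 200; 0.04 -0.04 3.45 0 200'

```

```text
t: 6.8
eef_pos: [0.5657, 0.0684, 0.0318]
eef_rot: [0.999, 0.037, 0.001, -0.0]
ft_force: [0.1, -0.1, -1.9]
grip_width: 0.039
finger_force: 20.0
```

```bash
python3 -m handwheel '0 0 0.03 0 200; 0 0 0.03 0 145; 0 0 0.03 0 140; 0 0 0.03 0 125; 0 0 0.03 0 110; 0 0 0.03 0 95; 0 0 0.03 0 95;0 0 0.03 0 95' 
python3 -m handwheel '0 0 -0.5 0 95; 0 0 -1.5 0 95; 0 0 -2.8 0 90; 0 0 -3.8 0 90;0 0.8 -3.8 0.2 90; 0 2 -3.8 0.5 90; 0 3.4 -3.8 0.5 90; 0 4.8 -3.8 0.5 90; 0 6.2 -3.8 0.5 90;0 7.6 -3.8 0.5 90; 0 9 -3.8 0.5 90; 0 9 -3.8 0.5 90'
python3 - <<'E'
from h import *
s=sense();print(s["eef_pos"],s["joints"])
snap("top","t4");snap("scene","s4")
a=cv2.imread("pics/t4.png")[150:280,205:275];b=cv2.imread("pics/s4.png")[120:250,205:335]
cv2.imwrite("pics/p4.png",np.hstack([cv2.resize(x,None,fx=3.5,fy=3.5,interpolation=cv2.INTER_CUBIC) for x in(a,b)]))
print([(d["point"],ray("top",d["point"],.042)) for d in find_in("top","ball_large")])
print(rel([.5246,-.2909,.014]))
E
```

```text
t: 7.6
eef_pos: [0.565, 0.0684, 0.03]
eef_rot: [0.999, 0.037, 0.0, 0.0]
ft_force: [-0.8, -0.4, 0.7]
grip_width: 0.0588
finger_force: 0.0
t: 8.8
eef_pos: [0.5837, -0.2099, 0.1441]
eef_rot: [1.0, 0.006, 0.0, 0.003]
ft_force: [-0.6, -0.9, -0.3]
grip_width: 0.0609
finger_force: 0.0
[ 0.58365104 -0.20990567  0.14414149] [ 0.22116037  0.65592738  0.12331585  1.67172801 -0.09566634  0.81776954
 -1.1752145 ]
[([189.4, 236.4], array([0.56565268, 0.06826463, 0.042     ]))]
[-2.064  2.995  4.321]
```

View pics/p4.png

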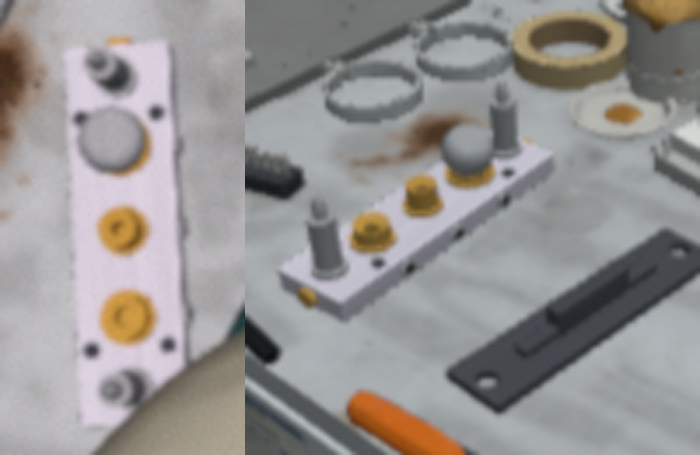

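```bash
python3 -m handwheel '-1 1.3 0 0 90; -2 2.6 0 0 90; -2.06 3 0.5 0 90; -2.06 3 1.5 0 90; -2.06 3 2.2 0 90; -2.06 3 2.5 0 90; -2.06 3 2.5 0 90;-2.06 3 2.5 0 90'
python3 - <<'E'
from h import *
s=sense();print(s["t"],s["eef_pos"],R.from_quat(s["eef_rot"]).as_euler("xyz",degrees=True),s["ft_force"])
print(rel([.5246,-.2909,.0135]))
E
```

```text
t: 9.75
eef_pos: [0.526, -0.2914, 0.0696]
eef_rot: [1.0, 0.011, 0.001, 0.0]
ft_force: [0.1, -0.0, 0.1]
grip_width: 0.0607
finger_force: 0.0
9.75 [ 0.52597674 -0.29139154  0.06956824] [ 1.79993163e+02 -5.74276880e-02  1.29637418e+00] [ 0.13419534 -0.0030917   0.11483872]
[-0.047 -0.018  1.869]
```

```bash
python3 -m handwheel '-0.05 -0.02 1 0 90; -0.05 -0.02 1.6 0 90; -0.05 -0.02 1.8 0 90; -0.05 -0.02 1.86 0 90; -0.05 -0.02 1.87 0 140; -0.05 -0.02 1.87 0 190;-0.05 -0.02 1.87 0 230; -0.05 -0.02 1.87 0 230; -0.05 -0.02 1.87 0 230; -0.05 -0.02 1.87 0 230;-0.05 -0.02 1.87 0 230' 12
python3 -m handwheel '0 0 -0.2 0 230; 0 0 -0.6 0 230; 0 0 -1.2 0 230; 0 0 -1.2 0 230'
```

```text
t: 10.85
eef_pos: [0.5237, -0.2901, 0.0132]
eef_rot: [1.0, 0.011, -0.0, -0.001]
ft_force: [-0.3, 4.2, 5.7]
grip_width: 0.0251
finger_force: 12.0
t: 11.25
eef_pos: [0.5251, -0.2938, 0.0515]
eef_rot: [1.0, 0.01, 0.002, 0.002]
ft_force: [0.9, 0.2, -0.6]
grip_width: 0.0254
finger_force: 12.0
```

```bash
python3 -m handwheel '0 0 -0.8 0 230; 0 0 -2 0 230; 0 -0.7 -2.8 0 230; 0 -2 -2.8 0 230; 0 -3.4 -2.8 0 230; 0 -4.8 -2.8 -0.2 230; 0 -6.2 -2.8 -0.5 230; 0 -7.6 -2.8 -0.5 230; 0 -9 -2.8 -0.5 230; -0.1 -10.4 -2.8 -0.5 230; -0.12 -11.5 -2.8 -0.5 230; -0.12 -11.85 -2.8 -0.5 230'
python3 -m handwheel '0 0 0.5 0 230; 0 0 1.2 0 230; 0 0 1.7 0 230;0 0 1.7 0 230;0 0 1.7 0 230'
python3 - <<'E'
from h import *
s=sense();print(s["t"],s["eef_pos"],R.from_quat(s["eef_rot"]).as_euler("xyz",degrees=True),s["ft_force"])
print(rel([.5135,.064,.0448]))
E
```

```text
t: 12.45
eef_pos: [0.5121, 0.0678, 0.1327]
eef_rot: [0.999, 0.04, 0.0, -0.001]
ft_force: [-0.5, -0.2, -0.7]
grip_width: 0.0252
finger_force: 12.0
t: 12.95
eef_pos: [0.5126, 0.0624, 0.082]
eef_rot: [0.999, 0.036, 0.0, 0.0]
ft_force: [0.1, 0.8, 0.4]
grip_width: 0.0252
finger_force: 12.0
12.95 [0.51263996 0.06242267 0.08198302] [1.79951620e+02 1.00207758e-03 4.12103171e+00] [0.10202219 0.80657373 0.35990359]
[ 0.032 -0.051  1.239]
```

```bash
python3 -m handwheel '0.03 -0.05 0.5 0 230; 0.03 -0.05 1 0 230; 0.03 -0.05 1.2 0 230; 0.03 -0.05 1.24 0 230;0.03 -0.05 1.24 0 230;0.03 -0.05 1.24 0 190;0.03 -0.05 1.24 0 175;0.03 -0.05 1.24 0 160;0.03 -0.05 1.24 0 140;0.03 -0.05 1.24 0 120;0.03 -0.05 1.24 0 110;0.03 -0.05 1.24 0 110'
python3 -m handwheel '0 0 -0.3 0 110; 0 0 -1 0 110; 0 0 -2 0 95; 0 0 -3 0 90;0 0.8 -3.2 0.2 90; 0 2 -3.2 0.5 90; 0 3.4 -3.2 0.5 90; 0 4.8 -3.2 0.5 90; 0 6.2 -3.2 0.5 90;0 7.6 -3.2 0.5 90; 0 9 -3.2 0.5 90; 0 9 -3.2 0.5 90'
python3 - <<'E'
from h import *
s=sense();print(s["eef_pos"])
snap("top","t5");snap("scene","s5")
a=cv2.imread("pics/t5.png")[150:280,205:275];b=cv2.imread("pics/s5.png")[120:250,205:335]
cv2.imwrite("pics/p5.png",np.hstack([cv2.resize(x,None,fx=3.5,fy=3.5,interpolation=cv2.INTER_CUBIC) for x in(a,b)]))
print([(d["point"],ray("top",d["point"],.049)) for d in find_in("top","ball_small")])
print(rel([.4286,-.2920,.07]))
E
```

```text
t: 14.15
eef_pos: [0.5131, 0.0653, 0.0447]
eef_rot: [0.999, 0.037, 0.0, -0.0]
ft_force: [0.4, 0.8, 0.4]
grip_width: 0.0539
finger_force: 0.0
t: 15.35
eef_pos: [0.5322, -0.2123, 0.1416]
eef_rot: [1.0, 0.006, 0.001, 0.003]
ft_force: [0.5, -0.4, -0.2]
grip_width: 0.0605
finger_force: 0.0
[ 0.53220389 -0.21227432  0.14157782]
[([216.3, 235.6], array([0.50922822, 0.06687372, 0.049     ]))]
[-3.535  2.889  2.362]
```

View pics/p5.png

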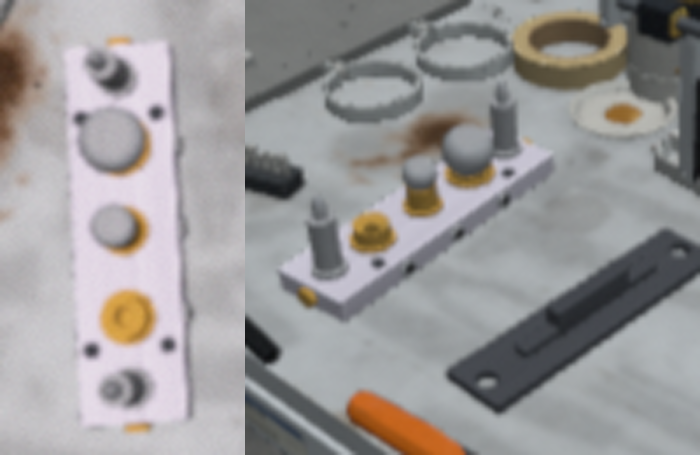

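Both the large and small balls sit in their seats, with the large one at crop (113,140) and the small one at (117,228). Next is the medium ball.

```bash
python3 -m handwheel '-1.1 0.9 0 0 90; -2.3 1.9 0 0 90; -3.3 2.8 0.5 0 90; -3.54 2.89 1.3 0 90; -3.54 2.89 2 0 90; -3.54 2.89 2.36 0 90; -3.54 2.89 2.36 0 90;-3.54 2.89 2.36 0 90'
python3 - <<'E'
from h import *
s=sense();print(s["t"],s["eef_pos"],R.from_quat(s["eef_rot"]).as_euler("xyz",degrees=True),s["ft_force"])
print(rel([.4286,-.2920,.0142]))
E
```

```text
t: 16.3
eef_pos: [0.4296, -0.292, 0.0703]
eef_rot: [1.0, 0.012, 0.0, -0.0]
ft_force: [-0.4, -0.2, 0.3]
grip_width: 0.0606
finger_force: 0.0
16.3 [ 0.4296206  -0.2919647   0.07033691] [-1.79993365e+02 -3.69631736e-02  1.33406682e+00] [-0.42439889 -0.2170013   0.27883058]
[-3.500e-02  1.000e-03  1.871e+00]
```

```bash
python3 -m handwheel '-0.03 0 1 0 90; -0.03 0 1.6 0 90; -0.03 0 1.8 0 90; -0.03 0 1.87 0 90; -0.03 0 1.87 0 140; -0.03 0 1.87 0 190;-0.03 0 1.87 0 215; -0.03 0 1.87 0 215; -0.03 0 1.87 0 215; -0.03 0 1.87 0 215;-0.03 0 1.87 0 215' 15
python3 -m handwheel '0 0 -0.2 0 215; 0 0 -0.6 0 215; 0 0 -1.2 0 215; 0 0 -1.2 0 215'
python3 - <<'E'
from h import *
s=sense();print(s["eef_pos"]);print(rel([.4618,.0605,.135]))
E
```

```text
t: 17.4
eef_pos: [0.4279, -0.2921, 0.0142]
eef_rot: [1.0, 0.011, 0.0, -0.0]
ft_force: [-1.2, 3.0, 4.9]
grip_width: 0.0307
finger_force: 15.0
t: 17.8
eef_pos: [0.4291, -0.2944, 0.052]
eef_rot: [1.0, 0.01, 0.002, 0.001]
ft_force: [0.5, -0.9, -0.1]
grip_width: 0.031
finger_force: 15.0
[ 0.42908127 -0.29436502  0.05202457]
[  1.344 -11.796  -2.796]
```

```bash
python3 -m handwheel '0 0 -0.8 0 215; 0 0 -2 0 215; 0.1 -0.7 -2.8 0 215; 0.3 -2 -2.8 0 215; 0.5 -3.4 -2.8 0 215; 0.7 -4.8 -2.8 -0.2 215; 0.9 -6.2 -2.8 -0.5 215; 1 -7.6 -2.8 -0.5 215; 1.2 -9 -2.8 -0.5 215; 1.3 -10.4 -2.8 -0.5 215; 1.36 -11.4 -2.8 -0.5 215; 1.36 -11.7 -2.8 -0.5 215'
python3 -m handwheel '0 0 0.5 0 215; 0 0 1.2 0 215; 0 0 1.7 0 215;0 0 1.7 0 215;0 0 1.7 0 215'
python3 - <<'E'
from h import *
s=sense();print(s["t"],s["eef_pos"],R.from_quat(s["eef_rot"]).as_euler("xyz",degrees=True),s["ft_force"])
print(rel([.4618,.0605,.0388]))
E
```

```text
t: 19.0
eef_pos: [0.4611, 0.0627, 0.1336]
eef_rot: [0.999, 0.04, 0.0, -0.001]
ft_force: [-0.4, -0.9, -0.8]
grip_width: 0.0314
finger_force: 15.0
t: 19.5
eef_pos: [0.461, 0.0579, 0.0828]
eef_rot: [0.999, 0.036, -0.0, 0.0]
ft_force: [-0.0, 0.1, -0.7]
grip_width: 0.031
finger_force: 15.0
19.5 [0.46104943 0.05786615 0.08282786] [1.79965697e+02 2.72919808e-02 4.13316027e+00] [-0.00998085  0.06104655 -0.72971335]
[ 0.032 -0.087  1.468]
```

```bash
python3 -m handwheel '0.03 -0.09 0.5 0 215; 0.03 -0.09 1 0 215; 0.03 -0.09 1.4 0 215; 0.03 -0.09 1.47 0 215;0.03 -0.09 1.47 0 215;0.03 -0.09 1.47 0 175;0.03 -0.09 1.47 0 160;0.03 -0.09 1.47 0 145;0.03 -0.09 1.47 0 130;0.03 -0.09 1.47 0 110;0.03 -0.09 1.47 0 100;0.03 -0.09 1.47 0 100'
python3 -m handwheel '0 0 -0.3 0 100; 0 0 -1 0 100; 0 0 -2 0 95; 0 0 -3 0 90;0 0.8 -3.2 0.2 90; 0 2 -3.2 0.5 90; 0 3.4 -3.2 0.8 90; 0 4.8 -3.2 1.1 90; 0 5.2 -3.2 1.13 90;0 5.2 -3.2 1.13 90; 0 5.2 -3.2 1.13 90'
python3 - <<'E'
from h import *
s=sense();print(s["eef_pos"],R.from_quat(s["eef_rot"]).as_euler("xyz",degrees=True))
snap("scene","s6");print(rel([.5143,-.0993,.1]))
E
```

```text
t: 20.7
eef_pos: [0.4618, 0.0616, 0.0387]
eef_rot: [0.999, 0.037, 0.0, 0.0]
ft_force: [0.1, -0.1, -0.1]
grip_width: 0.0574
finger_force: 0.0
t: 21.8
eef_pos: [0.4731, -0.0925, 0.1348]
eef_rot: [1.0, -0.022, -0.0, -0.001]
ft_force: [-0.5, -0.5, -0.2]
grip_width: 0.061
finger_force: 0.0
[ 0.47310498 -0.09252037  0.13483794] [-1.79936494e+02  1.46882435e-02 -2.49570513e+00]
[1.382 0.188 1.158]
```

```bash
python3 -m handwheel '0.7 0.1 0.4 0 90; 1.38 0.19 1.2 0 90; 1.38 0.19 2 0 100; 1.38 0.19 2.4 0 110; 1.38 0.19 2.4 0 120;1.38 0.19 2.4 0 120'
python3 - <<'E'
from h import *
s=sense();print(s["eef_pos"],R.from_quat(s["eef_rot"]).as_euler("xyz",degrees=True),s["ft_force"])
snap("scene","s7");print(rel([.5143,-.0993,.0105]))
a=cv2.imread("pics/s6.png")[120:260,205:345];b=cv2.imread("pics/s7.png")[120:260,205:345]
cv2.imwrite("pics/p6.png",np.hstack([cv2.resize(x,None,fx=2.8,fy=2.8,interpolation=cv2.INTER_CUBIC) for x in(a,b)]))
E
```

```text
t: 22.45
eef_pos: [0.5142, -0.1006, 0.0631]
eef_rot: [1.0, -0.022, -0.0, -0.0]
ft_force: [0.5, 0.3, -0.4]
grip_width: 0.0498
finger_force: 0.0
[ 0.51419744 -0.10062308  0.06308254] [-1.79981385e+02  1.38679855e-02 -2.50042402e+00] [ 0.50430104  0.31185807 -0.37277458]
[-0.015 -0.054  1.767]
```

View pics/p6.png

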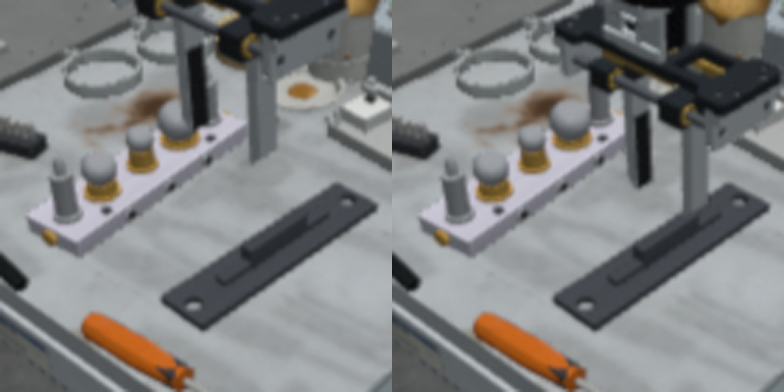

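All three balls are seated and the gripper is over the keeper's rib. I'll descend and grip.

```bash
python3 -m handwheel '-0.01 -0.04 0.8 0 120; -0.01 -0.04 1.4 0 120; -0.01 -0.04 1.7 0 120; -0.01 -0.04 1.75 0 120; -0.01 -0.04 1.75 0 160; -0.01 -0.04 1.75 0 200; -0.01 -0.04 1.75 0 240; -0.01 -0.04 1.75 0 250;-0.01 -0.04 1.75 0 250;-0.01 -0.04 1.75 0 250;-0.01 -0.04 1.75 0 250' 40
```

```text
t: 23.6
eef_pos: [0.5144, -0.0997, 0.0106]
eef_rot: [1.0, -0.022, 0.0, -0.0]
ft_force: [-0.5, 2.4, 5.7]
grip_width: 0.0136
finger_force: 40.0
```

```bash
python3 -m handwheel '0 0 -0.2 0 250; 0 0 -0.8 0 250; 0 0 -1.8 0 250; 0 0 -2.8 0 250; 0 0 -3.6 0 250; 0 -0.5 -3.65 -0.1 250; 0 -1.3 -3.65 -0.3 250; -0.1 -2.3 -3.65 -0.5 250; -0.1 -3.3 -3.65 -0.7 250; -0.2 -4.3 -3.65 -0.9 250; -0.27 -5 -3.65 -1.12 250; -0.27 -5.43 -3.65 -1.12 250'
python3 -m handwheel '0 0 0 0 250; 0 0 0.3 0 250;0 0 0.3 0 250;0 0 0.3 0 250'
python3 - <<'E'
from h import *
np.set_printoptions(precision=4,suppress=True)
s=sense();print(s["eef_pos"],R.from_quat(s["eef_rot"]).as_euler("xyz",degrees=True),s["ft_force"],s["grip_width"])
for p in((166.7,232.8),(261.6,236.6)): print(ray("top",p,.08))
snap("top","t8");snap("scene","s8")
a=cv2.imread("pics/t8.png")[150:280,195:275];b=cv2.imread("pics/s8.png")[110:240,205:305]
cv2.imwrite("pics/p8.png",np.hstack([cv2.resize(x,None,fx=4.4,fy=4.4,interpolation=cv2.INTER_CUBIC) for x in(a,b)]))
E
```

```text
t: 24.8
eef_pos: [0.5114, 0.0661, 0.1181]
eef_rot: [0.999, 0.038, -0.002, -0.0]
ft_force: [-0.1, 0.6, -3.6]
grip_width: 0.014
finger_force: 40.0
t: 25.2
eef_pos: [0.5129, 0.0612, 0.1101]
eef_rot: [0.999, 0.035, -0.001, 0.0]
ft_force: [0.1, -0.4, -3.8]
grip_width: 0.0138
finger_force: 40.0
[0.5129 0.0612 0.1101] [179.9522   0.0713   4.0085] [ 0.0935 -0.4389 -3.7655] 0.013779111173804709
[0.6055 0.0676 0.08  ]
[0.4187 0.0554 0.08  ]
```

View pics/p8.png

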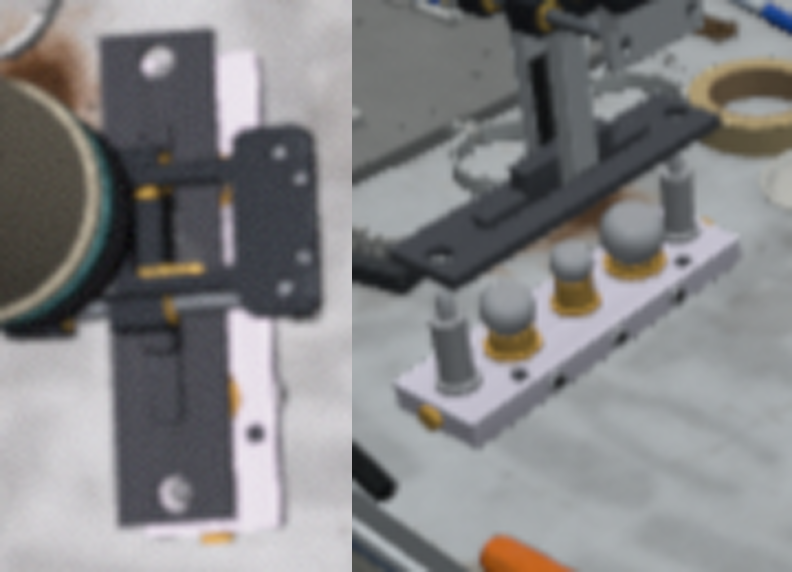

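```bash
python3 - <<'E'
from h import *
np.set_printoptions(precision=4,suppress=True)
a=cv2.imread("pics/t8.png");g=cv2.cvtColor(a,cv2.COLOR_BGR2GRAY).astype(float)
H=[]
for r,c in((163.7,230.5),(261.7,234.8)):
    r0,c0=int(r)-5,int(c)-5;w=np.clip(g[r0:r0+12,c0:c0+12]-95,0,None);yy,xx=np.mgrid[r0:r0+12,c0:c0+12];p=((w*yy).sum()/w.sum(),(w*xx).sum()/w.sum());H.append(ray("top",p,.1035));print(p,H[-1])
print("mean",(H[0]+H[1])/2,H[0]-H[1])
T=np.array([.5129,.0612]);y=np.radians(4.0)
u=np.array([np.cos(y),np.sin(y)]);print(T+.094*u,T-.094*u)
# scene: project predicted post tips under hypotheses, for shoulder z .065 and tip .082
for c in((.5133,.0631,4.2),(.5121,.0615,3.74)):
    u=np.array([np.cos(np.radians(c[2])),np.sin(np.radians(c[2]))]);P=[[*(np.array(c[:2])+s*.094*u),.082] for s in(1,-1)];print(c,proj("scene",P).round(1).tolist(),proj("top",P).round(1).tolist())
E
```

```text
(np.float64(163.5801282051282), np.float64(230.14166666666668)) [0.6068 0.067  0.1035]
(np.float64(262.0374449339207), np.float64(233.81204111600587)) [0.4184 0.0551 0.1035]
mean [0.5126 0.0611 0.1035] [0.1884 0.0119 0.    ]
[0.6067 0.0678] [0.4191 0.0546]
(0.5133, 0.0631, 4.2) [[278.4, 143.5], [225.8, 176.3]] [[231.4, 165.8], [235.9, 261.2]]
(0.5121, 0.0615, 3.74) [[278.7, 143.9], [225.6, 176.7]] [[232.5, 166.3], [236.4, 261.8]]
```

```bash
python3 - <<'E'
from h import *
print(rel([.5127,.0623,.0756]))
E
python3 -m handwheel '0 -0.04 0.2 0 250;0 -0.04 0.4 0 250;0 -0.04 0.4 0 250;0 -0.04 0.4 0 250;0 -0.04 0.4 0 250'
python3 - <<'E'
from h import *
print(rel([.5127,.0623,.0756]),R.from_quat(sense()["eef_rot"]).as_euler("xyz",degrees=True))
E
```

```text
[-0.023 -0.02   1.168]
t: 25.8
eef_pos: [0.5133, 0.064, 0.0987]
eef_rot: [0.999, 0.036, 0.0, 0.0]
ft_force: [0.2, -0.2, -3.5]
grip_width: 0.0135
finger_force: 40.0
[-0.024  0.056  0.77 ] [ 1.79996617e+02 -7.40208499e-03  4.15237078e+00]
```

```bash
python3 -m handwheel '0 0 0 0 250;0 0 0 0 250;0 0 0 0 250;0 0 0 0 250;0 0 0 0 250;0 0 0 0 250'; python3 -m handwheel '0 0 0 0 250;0 0 0 0 250;0 0 0 0 250'; python3 -m handwheel '0 0 0 0 250;0 0 0 0 250'
```

```text
t: 26.4
eef_pos: [0.5132, 0.0641, 0.0987]
eef_rot: [0.999, 0.036, 0.0, 0.0]
ft_force: [1.2, -0.3, -3.5]
grip_width: 0.0136
finger_force: 40.0
t: 26.7
eef_pos: [0.5132, 0.064, 0.0987]
eef_rot: [0.999, 0.036, 0.0, 0.0]
ft_force: [0.5, 0.2, -4.2]
grip_width: 0.0137
finger_force: 40.0
t: 26.9
eef_pos: [0.5133, 0.064, 0.0987]
eef_rot: [0.999, 0.036, 0.0, 0.0]
ft_force: [0.3, 0.1, -3.8]
grip_width: 0.0137
finger_force: 40.0
```

```bash
python3 -m handwheel '-0.02 0.05 0.1 0 250;-0.02 0.05 0.2 0 250;-0.02 0.05 0.3 0 250;-0.02 0.05 0.4 0 250;-0.02 0.05 0.4 0 250;-0.02 0.05 0.4 0 250;-0.02 0.05 0.4 0 250'
```

```text
t: 27.6
eef_pos: [0.5128, 0.0625, 0.0867]
eef_rot: [0.999, 0.036, 0.0, 0.0]
ft_force: [0.2, -0.2, -3.8]
grip_width: 0.0137
finger_force: 40.0
```

```bash
python3 -m handwheel '0 0 0.1 0 250;0 0 0.2 0 250;0 0 0.3 0 250;0 0 0.34 0 250;0 0 0.34 0 250;0 0 0.34 0 250'
```

```text
t: 28.2
eef_pos: [0.5129, 0.0628, 0.0764]
eef_rot: [0.999, 0.036, 0.0, -0.0]
ft_force: [2.0, 2.6, -4.9]
grip_width: 0.0138
finger_force: 40.0
```

```bash
python3 -m handwheel '0 0 0.02 0 250;0 0 0.04 0 250;0 0 0.04 0 250;0 0 0.04 0 250'
python3 - <<'E'
from h import *
snap("scene","s9");b=cv2.imread("pics/s9.png")[110:240,205:335]
cv2.imwrite("pics/p9.png",cv2.resize(b,None,fx=4.4,fy=4.4,interpolation=cv2.INTER_CUBIC))
E
```

```text
t: 28.6
eef_pos: [0.513, 0.0627, 0.0756]
eef_rot: [0.999, 0.036, 0.0, -0.0]
ft_force: [0.1, 2.3, 0.4]
grip_width: 0.0134
finger_force: 40.0
```

View pics/p9.png

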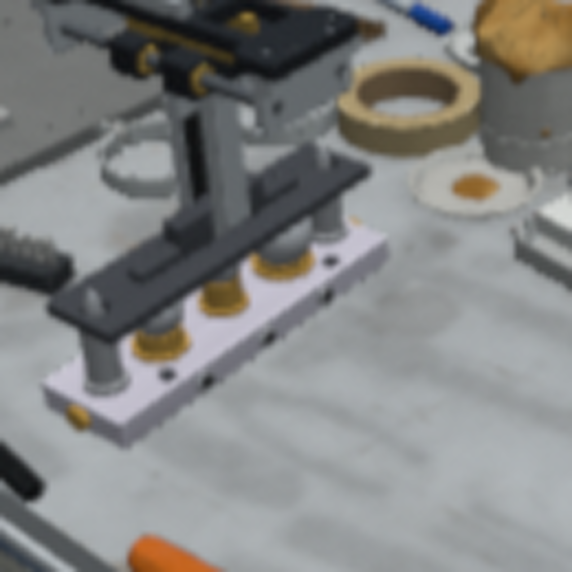

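Both pins stand through the keeper's holes and its weight is on the shoulders. I'll release and retreat.

```bash
python3 -m handwheel '0 0 0.02 0 225;0 0 0.02 0 210;0 0 0.02 0 190;0 0 0.02 0 160;0 0 0.02 0 130;0 0 0.02 0 110;0 0 0.02 0 100;0 0 0.02 0 100'
python3 -m handwheel '0 0 -0.3 0 100;0 0 -1 0 100;0 0 -2 0 100;0 0 -3 0 100;0 0.8 -3.5 0 100;0 2 -3.5 0 100;0 3.4 -3.5 0 100;0 4.8 -3.5 0 100;0 6.2 -3.5 0 100;0 7 -3.5 0 100;0 7 -3.5 0 100;0 7 -3.5 0 100'
python3 - <<'E'
from h import *
snap("scene","s10");snap("top","t10");b=cv2.imread("pics/s10.png")[125:285,210:420];a=cv2.imread("pics/t10.png")[145:280,205:250]
cv2.imwrite("pics/p10.png",np.hstack([cv2.resize(b,(600,457),interpolation=cv2.INTER_CUBIC),cv2.resize(a,(152,457),interpolation=cv2.INTER_CUBIC)]))
E
```

```text
t: 29.45
eef_pos: [0.5127, 0.0625, 0.0746]
eef_rot: [0.999, 0.036, -0.0, 0.0]
ft_force: [-1.1, 0.2, 1.0]
grip_width: 0.0567
finger_force: 0.0
t: 30.65
eef_pos: [0.5278, -0.1467, 0.18]
eef_rot: [0.999, 0.036, 0.0, -0.0]
ft_force: [0.7, 0.6, -0.4]
grip_width: 0.0569
finger_force: 0.0
```

View pics/p10.png

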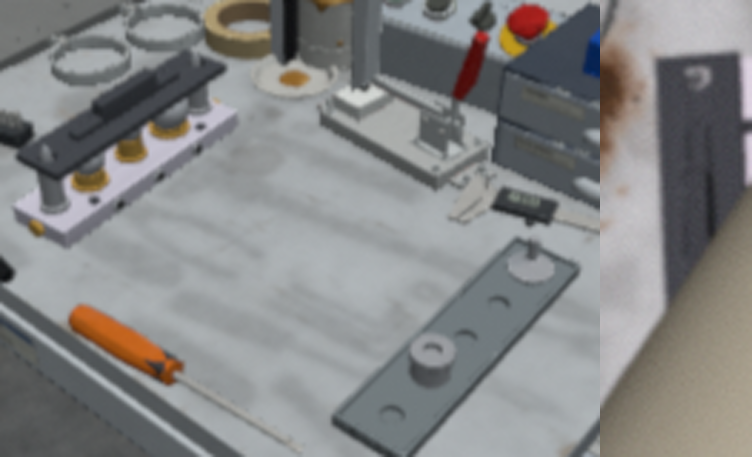

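The keeper lies flat on both shoulders over the seated balls (crop 120,110). The plug (432,358) and poppet (530,262) still stand in the tray. Handing in.

```bash
python3 -c "
from plant import *
print(sign_off())"
```

```text
the job is handed in; nothing more can be done
None
```

The job is handed in at about 31 s: all three balls are in their own seats, the keeper lies flat on both post shoulders, and the plug and poppet stand untouched in the tray (sign-off gave no verdict).

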